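# Sort the flattening weights and the hot-air nozzle into their trays

## Task

The print has been flattened: sort the loose steel pieces into their trays, each standing upright on the tray floor just as it stands now. The two round weights go into the wooden tray with the divider, one in each bay; both bar weights go side by side into the wooden tray without a divider; the stepped hot-air nozzle goes into the round white dish. Set each piece down rather than dropping it, leave the paste jar and the cork block where they are, and finish with everything released.

Things in the scene. Friction and masses are not known exactly. Their poses are not given: they have to be found in the camera images.
- round_weight_1_center (a point): Round flattening weight of bare steel: plain upright cylinder, 44 mm across, 40 mm high, about 0.4 kg, flat top. One of two alike. Stands on the bench or on a tray floor. The point is its centre, half-way up (20 mm above its underside); z is up its axis.
- round_weight_2_center (a point): Round flattening weight of bare steel: plain upright cylinder, 44 mm across, 40 mm high, about 0.4 kg, flat top. One of two alike. Stands on the bench or on a tray floor. The point is its centre, half-way up (20 mm above its underside); z is up its axis.
- bar_weight_1_center (a point): Bar-shaped flattening weight of bare steel: rectangular block 60 mm long (its x axis) by 28 mm wide (its y axis) by 40 mm high (z), about 0.45 kg. One of two alike. The point is its centre, 20 mm above its underside.
- bar_weight_2_center (a point): Bar-shaped flattening weight of bare steel: rectangular block 60 mm long (its x axis) by 28 mm wide (its y axis) by 40 mm high (z), about 0.45 kg. One of two alike. The point is its centre, 20 mm above its underside.
- nozzle_center (a point): Steel nozzle of the hot-air tool, standing on its wide end: a 34 mm wide, 30 mm high cylinder, then an 8 mm high cone, then a 16 mm wide, 14 mm high spout with a dark mouth; 52 mm high in all, about 0.09 kg. The point is its centre, 26 mm above its underside, on the wide part; z is up its axis.
- twobay_tray: The tray with a divider: fixed shallow tray of light wood, outside 130 mm (its x axis) by 190 mm (its y axis), walls 5 mm thick and 16 mm high, floor 4 mm thick. Origin: centre of its underside, on the bench. A 5 mm wall, 16 mm high, across its middle (along x, at y = 0) makes two bays, each 120 mm (x) by 87 mm (y) inside, centred at y = +47 and -47 mm.
- long_tray: The tray without a divider: fixed shallow tray of light wood, outside 130 mm (its x axis) by 190 mm (its y axis), walls 5 mm thick and 16 mm high, floor 4 mm thick. Origin: centre of its underside, on the bench. One open space inside, 120 mm (x) by 180 mm (y).
- round_dish: Fixed shallow round dish of white ceramic, 132 mm across, rim 16 mm high, wall 4 mm, flat inner floor about 118 mm across and 4 mm above the bench. Origin: centre of its underside, on the bench.
- paste_jar_center (a point): Bystander, to be left alone: small white jar with a black cap, 40 mm across, 58 mm high, among the steel pieces. The point is its centre, 29 mm up.
- cork_block_center (a point): Bystander, to be left alone: cork block 60 mm (x) by 40 mm (y) by 30 mm high, among the steel pieces. The point is its centre, 15 mm up.
There are look-alikes about, which are no part of the job. What is shaped like the part that bears nozzle_center but orange is not meant.

How it is judged:
At the end, for the whole second after the job is handed in: Round weights on the floor of the divided tray, one per bay; bar weights on the floor of the undivided tray; nozzle on the floor of the round dish (each within 5 mm of its resting height and 0.12 rad of upright); all released and at rest; jar and cork block upright, moved under 20 mm (z of round_weight_1_center in the frame of twobay_tray between 0.019 and 0.029 m and angle between each of round_weight_1_center, round_weight_2_center, bar_weight_1_center, bar_weight_2_center, nozzle_center, paste_jar_center, cork_block_center's own z axis and vertical below 0.12 rad and x of round_weight_1_center in the frame of twobay_tray between -0.05 and 0.05 m and y of round_weight_1_center in the frame of twobay_tray between -0.082 and 0.082 m and z of round_weight_2_center in the frame of twobay_tray between 0.019 and 0.029 m and x of round_weight_2_center in the frame of twobay_tray between -0.05 and 0.05 m and y of round_weight_2_center in the frame of twobay_tray between -0.082 and 0.082 m and ((y of round_weight_1_center in the frame of twobay_tray above 0.01 m and y of round_weight_2_center in the frame of twobay_tray below -0.01 m) or (y of round_weight_2_center in the frame of twobay_tray above 0.01 m and y of round_weight_1_center in the frame of twobay_tray below -0.01 m)) and z of bar_weight_1_center in the frame of long_tray between 0.019 and 0.029 m and x of bar_weight_1_center in the frame of long_tray between -0.05 and 0.05 m and y of bar_weight_1_center in the frame of long_tray between -0.082 and 0.082 m and z of bar_weight_2_center in the frame of long_tray between 0.019 and 0.029 m and x of bar_weight_2_center in the frame of long_tray between -0.05 and 0.05 m and y of bar_weight_2_center in the frame of long_tray between -0.082 and 0.082 m and z of nozzle_center in the frame of round_dish between 0.025 and 0.035 m and horizontal distance between nozzle_center and round_dish below 0.05 m and linear speed of each of round_weight_1, round_weight_2, bar_weight_1, bar_weight_2, nozzle below 0.02 m/s and angular speed of each of round_weight_1, round_weight_2, bar_weight_1, bar_weight_2, nozzle below 0.2 rad/s and distance of each of paste_jar_center, cork_block_center from where it was at the start of the episode below 0.02 m); the robot touches nothing.
It fails at once if the paste jar is moved more than 20 mm or knocked over (distance of paste_jar_center from where it was at the start of the episode above 0.02 m or angle between paste_jar_center's own z axis and vertical above 0.3 rad).
It fails at once if the cork block is moved more than 20 mm or knocked over (distance of cork_block_center from where it was at the start of the episode above 0.02 m or angle between cork_block_center's own z axis and vertical above 0.3 rad).
It fails at once if a steel piece is dropped (falls free of the fingers from more than about 25 mm) ((linear speed of round_weight_1 above 0.7 m/s and contact force between the fingers and round_weight_1 below 0.01 N) or (linear speed of round_weight_2 above 0.7 m/s and contact force between the fingers and round_weight_2 below 0.01 N) or (linear speed of bar_weight_1 above 0.7 m/s and contact force between the fingers and bar_weight_1 below 0.01 N) or (linear speed of bar_weight_2 above 0.7 m/s and contact force between the fingers and bar_weight_2 below 0.01 N) or (linear speed of nozzle above 0.7 m/s and contact force between the fingers and nozzle below 0.01 N)).
It also fails if it takes over 120 s, if anything falls off the work surface, if the arm or the gripper's body presses on something with over 40 N, if the wrist force passes 120 N, or if a joint passes its speed limit or range.

## Robot

A 6-joint arm with a two-finger parallel gripper is mounted at the origin on the work surface. World frame = base frame: x ahead of the robot, y to its left, z up, the work surface at z = 0. Lengths are in m, angles in rad, forces in N, time in s.
With the tool pointing down it reaches from about 0.35 to 0.925 m from the base axis. Payload 6.4 kg.
Tool frame: the origin (TCP) lies between the finger pads; the fingertips stand 22 mm ahead of it and the grasp point (between the pads) lies 3 mm ahead of it; z points along the fingers, y is the line along which they close (so a half turn about z gives the same grasp; the last joint's range is limited). The gripper opens to 85 mm and grips with 20 to 120 N. Pads are 22 mm wide; open, the fingers measure 114 mm over their backs; the gripper's body (76 mm by 85 mm) begins 54 mm behind the grasp point. The pads swing forward as they close: fully open they stand 13 mm farther back than shut.
Start: joints at [0.936, 0.245, 1.558, -0, 1.339, -0.174], TCP at [0.289, 0.582, 0.229] pointing down, gripper open.
Joint ranges: [-3.13, 3.13], [-1.02, 2.26], [0.13, 2.54], [-0.95, 4.09], [0.21, 2.88], [-2.74, 2.74]. Speed limits (rad/s): [2.57, 2.57, 3.14, 3.14, 3.14, 3.14].

## Interface

Orientations are given as a rotation vector (axis times angle).
In Python, from plant import telemetry, optics, bot gives the robot as it stands.
- The arm moves only by the tool move_arm, never from a script. Its argument "motion" is a list of rows, each a list of 5 numbers: the closure, from 0 (fully open) to 1 (shut), then the shift along the world's x, y, z in cm, then the turn about the world's z in degrees. A call has 1 to 5 rows; each row shifts and turns the commanded pose from where the row before left it; what a row does not reach is not made up. A row lasts 1/10 s, in which the tool goes at most 50 mm and 8.59 degrees, less where a joint would pass 70% of its speed; a pose out of reach is approached as far as the arm can. A call with a gripper value outside its range is refused whole. The fingers move at their own pace and stop on an object; "force" is the grip in N (left out, the last holds). Time passes only in rows, so rows that do not move let the fingers close. It gives the time, the measured TCP pose, the force, the opening and the grip force at its end, in the units of the state.
- telemetry.get_obs(): the state, without advancing time (a new reading comes with each control period).
- optics.grab_frame(name): name is "scene" or "top"; returns a dict with "img" (480x640x3 uint8, red, green, blue), "range_z" (480x640 float32, m along the optical axis (not along the pixel's ray), 0 where there is no reading), "fx", "fy", "cx", "cy" (pixels), "k1" (the pictures are not rectified: a ray, as slopes to the right and down, at radius r is drawn at 1 + k1 r^2 times it, then the intrinsics apply), "origin" and "attitude" of the camera in the world. Camera axes: x right, y up, looking along -z (the intrinsics and any distortion apply to the point x, -y, -z); pixel columns grow to the right and rows downward; lengths in m; the calibration is good to about 2 mm. A picture is of the moment at which its call begins.
- bot.hand_in(): hands the job in; it is judged then, once.
The state is a dict: "t": time; "qpos": joint angles; "dq": joint speeds; "joint_torque": joint torques, N m; "ee_pos": TCP position; "tcp_rot": TCP orientation; "wrist_force": force on the tool from outside, world axes, zero at the start; "ft_torque": the same for the moment, N m; "gripper_width": opening from 0.0 (shut) to 1.0 (fully open); "finger_force": force on a finger pad.
Only numpy, scipy, OpenCV 4.12 (cv2) and the standard library are available. Lean on these libraries where they do the work, as an engineer would, in place of code of your own. Each camera call takes 0.05 s, during which the arm holds its last target. There are 200 camera calls.

## Working session

There is one attempt and no reset: what is moved stays moved. The work goes in short steps, Python scripts to look and compute and a tool call to move; the robot and the scene stay as the last step left them, time stands still between calls to the robot, and variables do not carry over. Pictures are saved under pics/ and viewed, at most 14 in all, crops included, and the job is handed in when it is done.

Besides the shell and the picture viewer there is one more tool, called as a command line: name --pt "numbers of a row" for each row, then --argument value for the rest. move_arm: Moves the arm, as the interface text tells. Its arguments: {"type":"object","properties":{"motion":{"type":"array","items":{"type":"array","items":{"type":"number"}}},"force":{"type":"number"}},"required":["motion"]}

```bash
mkdir -p pics; ls
python3 - <<'E'
from plant import telemetry, optics, bot
import cv2,numpy as np
for n in("top","scene"):
    f=optics.grab_frame(n); cv2.imwrite(f"pics/{n}0.png",f["img"][:,:,::-1]); np.savez(f"{n}0.npz",**f)
    print(n,{k:v for k,v in f.items() if k not in("img","range_z")})
print(telemetry.get_obs())
E
```

```text
pics
top {'fx': 568.6530050019832, 'fy': 568.6530050019832, 'cx': 321.99897215954604, 'cy': 233.68509698803143, 'k1': -0.05238614334310613, 'origin': array([ 0.44249037, -0.04224216,  1.18676912]), 'attitude': array([ 0.05743999, -0.0454289 , -1.5532481 ])}
scene {'fx': 489.79906092075186, 'fy': 489.79906092075186, 'cx': 313.59242758493986, 'cy': 235.21096104372018, 'k1': 0.042702695562531465, 'origin': array([ 1.15169352, -0.38206985,  0.55883973]), 'attitude': array([0.86517806, 0.50049265, 0.97360238])}
{'t': 0.1, 'qpos': array([ 9.35859260e-01,  2.45784320e-01,  1.55891507e+00, -1.79617043e-05,
        1.33869767e+00, -1.74108738e-01]), 'dq': array([ 0.0012907 , -0.00075498, -0.00222834, -0.00258088,  0.00182314,
       -0.00131174]), 'joint_torque': array([ 1.21233029e-04, -4.30674863e+01, -3.27127862e+01, -1.34077695e-04,
        2.87371608e-03, -2.31087699e-05]), 'ee_pos': array([0.28874126, 0.5817705 , 0.22775254]), 'tcp_rot': array([-7.17314213e-01, -3.05789096e+00,  2.61582733e-03]), 'wrist_force': array([-0.22286882, -0.04374418, -0.38118526]), 'ft_torque': array([-0.00677465,  0.01826464,  0.02920142]), 'finger_force': 0.0, 'gripper_width': 0.9984158624203959}
```

View pics/top0.png

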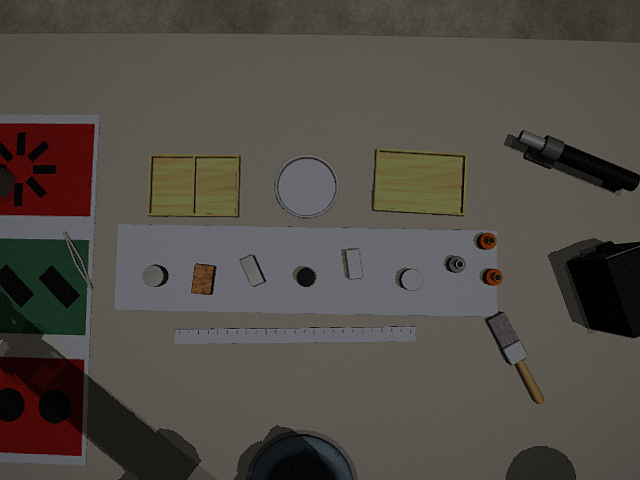

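View pics/scene0.png

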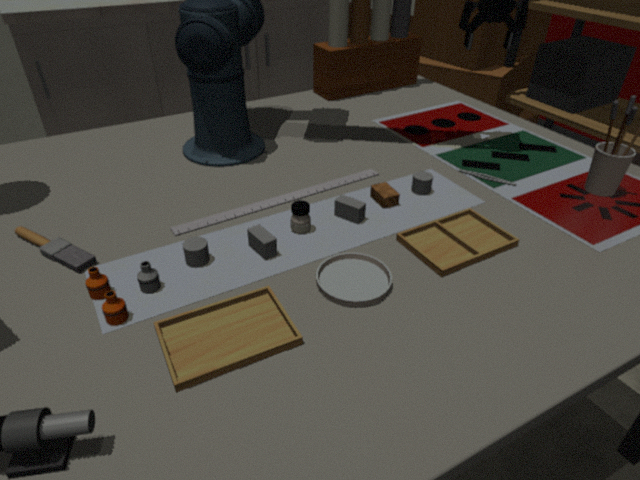

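The top view shows the divided tray at (195,185), dish at (306,187) and open tray at (420,182). The row of pieces is: round weights at (154,275) and (410,279), cork at (203,279), bars at (252,270) and (353,263), jar at (305,277), and nozzle at (456,264) beside orange decoys at (486,240) and (492,277).

```bash
cat > h.py <<'E'
import numpy as np,cv2
from scipy.spatial.transform import Rotation as R
def rays(f):
    v,u=np.mgrid[0:480,0:640].astype(float)
    K=np.array([[f["fx"],0,f["cx"]],[0,f["fy"],f["cy"]],[0,0,1]],float)
    p=cv2.undistortPoints(np.stack([u.ravel(),v.ravel()],1)[:,None],K,np.array([float(f["k1"]),0,0,0]))[:,0]
    d=np.c_[p[:,0],-p[:,1],-np.ones(len(p))]
    return (R.from_rotvec(f["attitude"]).as_matrix()@d.T).T.reshape(480,640,3)
def cloud(f):
    return f["origin"]+rays(f)*f["range_z"][...,None]
def blobs(f,lo=.012,hi=.09):
    P=cloud(f);m=((P[...,2]>lo)&(P[...,2]<hi)&(f["range_z"]>0)).astype(np.uint8)
    n,l,s,c=cv2.connectedComponentsWithStats(m,connectivity=4)
    for i in range(1,n):
        if not 60<s[i,4]<6000: continue
        Q=P[l==i]; zt=np.percentile(Q[:,2],90 )
        T=Q[Q[:,2]>zt-.008]
        (cx,cy),(a,b),_=r=cv2.minAreaRect((T[:,:2]*1000).astype(np.float32))
        bx=cv2.boxPoints(r);e=max([bx[1]-bx[0],bx[2]-bx[1]],key=np.linalg.norm)
        print("px",c[i].round(),"n",s[i,4],"ztop",(zt*1000).round(1),"xy",(round(cx,1),round(cy,1)),"size",(round(a),round(b)),"long-axis deg",np.degrees(np.arctan2(e[1],e[0])).round(1)%180, "mean",(T[:,:2].mean(0)*1000).round(1),"rgb",f["img"][l==i].mean(0).round())
E
python3 - <<'E'
from h import *
f=dict(np.load("top0.npz"));P=cloud(f)
print("bench z",np.median(P[300:312,150:400,2]),np.median(P[90:110,200:450,2]))
blobs(f)
g=dict(np.load("scene0.npz"));print("scene");Q=cloud(g);print(np.median(Q[330:350,320:400,2]));blobs(g,.03)
E
```

```text
bench z -5.936799866856912e-05 -0.0008907414359879962
px [581. 161.] n 2473 ztop 69.6 xy (678.4, -550.5) size (254, 39) long-axis deg 69.8 mean [ 672.8 -560.8] rgb [20. 19. 19.]
px [425. 159.] n 366 ztop 18.3 xy (664.1, -236.3) size (196, 79) long-axis deg 82.2 mean [ 679.8 -244.5] rgb [94. 89. 54.]
px [193. 185.] n 857 ztop 18.1 xy (618.0, 238.9) size (131, 193) long-axis deg 90.3 mean [616.5 238.2] rgb [93. 85. 51.]
px [329. 173.] n 105 ztop 17.5 xy (643.9, -45.1) size (97, 23) long-axis deg 27.9 mean [646.9 -45.8] rgb [84. 84. 86.]
px [  5. 181.] n 263 ztop 53.6 xy (621.8, 630.3) size (43, 10) long-axis deg 4.4 mean [620.7 628.7] rgb [24. 21. 19.]
px [278. 189.] n 66 ztop 17.2 xy (610.1, 59.0) size (66, 12) long-axis deg 7.1 mean [610.4  60.2] rgb [81. 80. 82.]
px [408. 206.] n 304 ztop 17.9 xy (575.0, -223.2) size (201, 65) long-axis deg 69.2 mean [ 579.8 -210.6] rgb [94. 89. 52.]
px [487. 241.] n 246 ztop 51.8 xy (511.0, -372.8) size (14, 15) long-axis deg 94.2 mean [ 510.7 -371.9] rgb [69. 31. 11.]
px [588. 290.] n 1385 ztop 83.4 xy (421.4, -568.0) size (57, 176) long-axis deg 
[... 2771 characters left out ...]
 (460.2, -100.9) size (62, 30) long-axis deg 9.5 mean [ 463.6 -101.5] rgb [78. 78. 76.]
px [195. 245.] n 367 ztop 40.6 xy (430.7, -216.3) size (44, 42) long-axis deg 11.7 mean [ 433.7 -217.3] rgb [79. 80. 77.]
px [146. 271.] n 269 ztop 51.9 xy (462.8, -311.0) size (18, 16) long-axis deg 36.2 mean [ 464.6 -310.6] rgb [66. 66. 65.]
px [ 95. 277.] n 283 ztop 52.1 xy (438.6, -386.8) size (16, 17) long-axis deg 155.4 mean [ 439.8 -386.2] rgb [86. 43. 15.]
px [112. 302.] n 354 ztop 52.8 xy (511.6, -373.9) size (17, 17) long-axis deg 179.6 mean [ 513.3 -373.8] rgb [86. 44. 17.]
px [ 41. 428.] n 3081 ztop 71.4 xy (709.1, -479.6) size (97, 36) long-axis deg 68.0 mean [ 705.9 -493.8] rgb [55. 55. 53.]
```

Run:
```python
from h import *
f=dict(np.load("top0.npz"));g=dict(np.load("scene0.npz"))
for n,f,boxes in(("top",f,{"two":(140,145,105,80),"long":(365,140,110,85),"dish":(268,148,78,76)}),("scene",g,{"two":(390,200,135,75),"long":(145,280,165,110),"dish":(308,245,92,65)})):
    P=cloud(f)
    for k,(x,y,w,h) in boxes.items():
        Q=P[y:y+h,x:x+w].reshape(-1,3);c=f["img"][y:y+h,x:x+w].reshape(-1,3).astype(int)
        # rim points by height
        T=Q[(Q[:,2]>.011)&(Q[:,2]<.022)]
        if k=="dish": print(n,k,np.array(cv2.minEnclosingCircle((T[:,:2]*1000).astype(np.float32))[0]).round(1),cv2.minEnclosingCircle((T[:,:2]*1000).astype(np.float32))[1])
        else:
            Y=Q[(c[:,0]-c[:,2]>25)&(Q[:,2]>-.01)]
            for s in(T,Y): print(n,k,cv2.minAreaRect((s[:,:2]*1000).astype(np.float32)))
```

```text
top two ((618.04296875, 238.97410583496094), (130.76779174804688, 193.52474975585938), 0.30761101841926575)
top two ((589.3425903320312, 140.809814453125), (434.197021484375, 178.23410034179688), 73.5796127319336)
top long ((632.962158203125, -235.04017639160156), (192.32110595703125, 131.47720336914062), 87.31707763671875)
top long ((604.9923095703125, -172.49765014648438), (197.24305725097656, 366.8630676269531), 23.021047592163086)
top dish [619.2   1.2] 65.79131317138672
scene two ((617.640380859375, 229.9434814453125), (241.849365234375, 252.5823516845703), 53.27810287475586)
scene two ((778.1183471679688, -15.122344970703125), (261.9861145019531, 1035.065673828125), 36.74671173095703)
scene long ((585.2876586914062, -234.70388793945312), (190.67422485351562, 228.9013214111328), 87.3786849975586)
scene long ((852.7017822265625, -254.02622985839844), (201.57537841796875, 618.4918823242188), 84.86843872070312)
scene dish [6.193e+02 4.000e-01] 67.88887023925781
```

move_arm --pt "0 1.8 -3.4 -1 -8" --pt "0 1.8 -3.4 -1 -8" --pt "0 1.8 -3.4 -1 -8" --pt "0 1.8 -3.4 -1 -8" --pt "0 1.8 -3.4 -1 -8" --force 60

```text
t: 0.6
ee_pos: [0.3792, 0.4107, 0.178]
tcp_rot: [-1.727, -2.624, 0.001]
wrist_force: [0.2, 1.1, -0.7]
gripper_width: 0.999
finger_force: 0.0
```

move_arm --pt "0 1.7 -3.5 -2 -8" --pt "0 1.7 -3.5 -2 -8" --pt "0 1.6 -3.4 -2 -7.3" --pt "0 0 0 -2 0" --pt "0 0 0 0 0"

```text
t: 1.1
ee_pos: [0.4271, 0.3063, 0.0956]
tcp_rot: [-2.216, -2.223, 0.01]
wrist_force: [-0.0, -0.1, 0.1]
gripper_width: 0.999
finger_force: 0.0
```

move_arm --pt "0 0.2 0.1 -3 0" --pt "0 0 0 -3 0" --pt "0.5 0 0 0 0" --pt "1 0 0 0 0" --pt "1 0 0 0 0" --force 60

```text
t: 1.6
ee_pos: [0.4322, 0.3102, 0.0408]
tcp_rot: [2.214, 2.227, 0.005]
wrist_force: [0.6, -0.8, -0.8]
gripper_width: 0.518
finger_force: 0.0
```

move_arm --pt "1 0 0 0 0" --pt "1 0 0 0 0" --pt "1 0 0 0 0" --pt "1 0 0 0 0" --pt "1 0 0 0 0"

```text
t: 2.1
ee_pos: [0.4311, 0.3092, 0.0389]
tcp_rot: [2.216, 2.227, 0.0]
wrist_force: [-0.2, -0.2, -1.4]
gripper_width: -0.002
finger_force: 0.0
```

Run:
```python
from plant import telemetry, optics, bot
import cv2,numpy as np
ims=[]
for n in("top","scene"):
    f=optics.grab_frame(n); np.savez(f"{n}1.npz",**f)
    i=f["img"][:,:,::-1]
    i=i[180:340,60:280] if n=="top" else i[80:240,320:540]
    ims.append(cv2.resize(i,None,fx=2.6,fy=1.8*1.0) if 0 else cv2.resize(i,None,fx=1.8,fy=1.8))
cv2.imwrite("pics/c1.png",cv2.convertScaleAbs(np.hstack(ims),alpha=1.8))
```

```text
(no output)
```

View pics/c1.png

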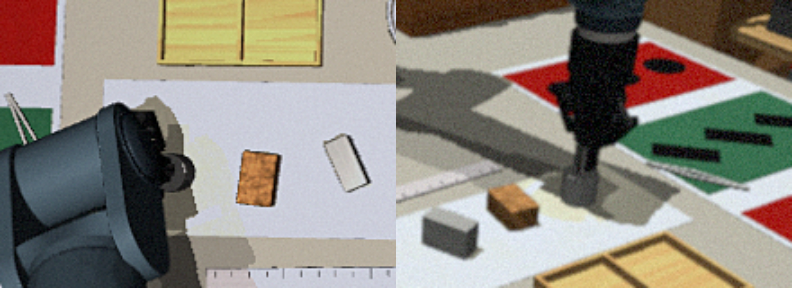

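The weight has been pinched out toward the cork, now near (160,275) in the top image. I'll lift clear and re-measure.

move_arm --pt "1 0 0 3 0" --pt "1 0 0 4 0" --pt "0 0 4 2 0" --pt "0 0 4 0 0" --pt "0 0 4 0 0"

```text
t: 2.7
ee_pos: [0.4317, 0.4309, 0.1302]
tcp_rot: [2.216, 2.226, 0.004]
wrist_force: [0.3, -0.5, 0.5]
gripper_width: 0.503
finger_force: 0.0
```

Run:
```python
from plant import telemetry, optics, bot
from h import *
o=telemetry.get_obs();print(o["ee_pos"],o["tcp_rot"])
ims=[]
for n in("top","scene"):
    f=optics.grab_frame(n); i=f["img"][:,:,::-1]
    if n=="top": blobs(f,.015)
    i=i[180:340,60:280] if n=="top" else i[80:240,320:540]
    ims.append(cv2.resize(i,None,fx=1.8,fy=1.8))
    if n=="scene": blobs(f,.025,.045)
    if n=="scene":
        P=cloud(f);m=(P[...,2]>.07)&(P[...,2]<.13)&(f["range_z"]>0)&(abs(P[...,0]-.43)<.12)&(abs(P[...,1]-.43)<.12)
        Q=P[m];print("gripper",len(Q),[(round(z,3),Q[abs(Q[:,2]-z)<.005][:,:2].min(0).round(3),Q[abs(Q[:,2]-z)<.005][:,:2].max(0).round(3)) for z in(.075,.085,.095,.105,.115,.125) if (abs(Q[:,2]-z)<.005).any()])
cv2.imwrite("pics/c2.png",cv2.convertScaleAbs(np.hstack(ims),alpha=1.8))
```

```text
[0.43165714 0.43087348 0.13023782] [2.21602073 2.22606248 0.00403109]
px [581. 161.] n 2439 ztop 69.5 xy (678.4, -552.2) size (256, 39) long-axis deg 70.1 mean [ 672.7 -561.1] rgb [21. 20. 20.]
px [  4. 181.] n 248 ztop 52.5 xy (621.9, 630.6) size (42, 9) long-axis deg 3.9 mean [621.6 628.9] rgb [25. 22. 20.]
px [487. 241.] n 241 ztop 51.4 xy (510.5, -372.1) size (15, 15) long-axis deg 57.3 mean [ 510.5 -371.9] rgb [73. 33. 12.]
px [588. 289.] n 1351 ztop 84.2 xy (421.5, -567.6) size (56, 176) long-axis deg 177.5 mean [ 422.6 -568.8] rgb [3. 2. 3.]
px [353. 264.] n 421 ztop 42.4 xy (458.6, -96.9) size (60, 28) long-axis deg 8.4 mean [458.5 -96.7] rgb [ 99. 100. 103.]
px [253. 270.] n 450 ztop 41.9 xy (441.7, 106.9) size (60, 28) long-axis deg 25.2 mean [441.4 106.7] rgb [91. 90. 88.]
px [456. 264.] n 242 ztop 51.8 xy (461.5, -307.8) size (16, 15) long-axis deg 63.5 mean [ 461.8 -307.6] rgb [53. 52. 52.]
px [203. 279.] n 607 ztop 32.0 xy (421.9, 209.8) size (42, 60) long-axis deg 173.9 mean [422.1 209.4] rgb [84. 55. 31.]
px [154. 276.] n 421 ztop 41.9 xy (427.2, 309.2) size (43, 42) 
[... 2037 characters left out ...]
99.8) size (63, 29) long-axis deg 8.3 mean [ 463.7 -101.5] rgb [74. 74. 72.]
px [195. 247.] n 424 ztop 40.6 xy (430.8, -216.6) size (43, 43) long-axis deg 151.1 mean [ 433.9 -217.3] rgb [75. 75. 73.]
px [147. 275.] n 244 ztop 40.3 xy (466.4, -309.3) size (22, 29) long-axis deg 93.5 mean [ 468.1 -311.3] rgb [68. 68. 66.]
px [ 96. 281.] n 261 ztop 39.2 xy (440.9, -387.1) size (29, 27) long-axis deg 78.2 mean [ 443.5 -386.7] rgb [92. 46. 15.]
px [113. 306.] n 306 ztop 40.0 xy (513.9, -374.7) size (30, 29) long-axis deg 84.6 mean [ 517.2 -374.1] rgb [93. 47. 18.]
px [ 34. 448.] n 142 ztop 44.2 xy (717.8, -499.5) size (42, 12) long-axis deg 84.6 mean [ 719.  -496.4] rgb [14. 13. 14.]
gripper 0 []
```

View pics/c2.png

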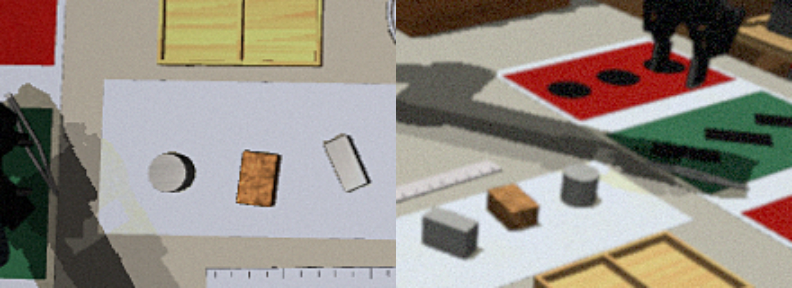

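The weight is still where it began, at (160,275) in the top image, so the fingers shut without it between them. I'll locate the fingers in the saved clouds.

Run:
```python
from h import *
for n in("top1","scene1"):
    f=dict(np.load(n+".npz"));P=cloud(f)
    m=(P[...,2]>.02)&(P[...,2]<.2)&(f["range_z"]>0)&(abs(P[...,0]-.43)<.1)&(abs(P[...,1]-.33)<.1)
    Q=P[m]
    for z in np.arange(.025,.2,.01):
        s=Q[abs(Q[:,2]-z)<.005]
        if len(s)>3: print(n,round(z,3),len(s),s[:,:2].min(0).round(3),s[:,:2].max(0).round(3),np.median(s[:,:2],0).round(3))
f=dict(np.load("scene1.npz"));i=f["img"][100:230,360:500,::-1]
cv2.imwrite("pics/c3.png",cv2.convertScaleAbs(cv2.resize(i,None,fx=4,fy=4,interpolation=2),alpha=2.5))
```

```text
top1 0.025 38 [0.395 0.23 ] [0.449 0.308] [0.425 0.289]
top1 0.035 132 [0.399 0.232] [0.449 0.317] [0.424 0.298]
top1 0.045 63 [0.406 0.289] [0.447 0.315] [0.423 0.301]
top1 0.055 19 [0.418 0.299] [0.442 0.305] [0.43 0.3 ]
top1 0.065 14 [0.419 0.299] [0.442 0.304] [0.43 0.3 ]
top1 0.075 13 [0.425 0.299] [0.436 0.302] [0.431 0.3  ]
top1 0.085 25 [0.402 0.297] [0.464 0.305] [0.431 0.299]
top1 0.095 35 [0.404 0.297] [0.469 0.307] [0.456 0.299]
top1 0.105 27 [0.416 0.294] [0.476 0.303] [0.463 0.3  ]
top1 0.115 32 [0.418 0.293] [0.486 0.307] [0.469 0.3  ]
top1 0.125 38 [0.47  0.298] [0.492 0.321] [0.478 0.302]
top1 0.135 57 [0.476 0.297] [0.492 0.317] [0.486 0.306]
top1 0.175 22 [0.423 0.273] [0.453 0.28 ] [0.438 0.275]
top1 0.185 15 [0.424 0.273] [0.446 0.276] [0.437 0.274]
scene1 0.025 84 [0.415 0.284] [0.452 0.321] [0.443 0.293]
scene1 0.035 144 [0.405 0.284] [0.452 0.325] [0.438 0.297]
scene1 0.045 38 [0.414 0.285] [0.445 0.317] [0.437 0.299]
scene1 0.055 55 [0.418 0.294] [0.446 0.314] [0.44 0.3 ]
scene1 0.065 61 [0.417 0.294] [0.448 0.315] [0.438 0.301]
scene1 0.075 55 [0.417 0.294] [0.445 0.317] [0.435 0.301]
scene1 0.085 58 [0.404 0.293] [0.462 0.324] [0.436 0.297]
scene1 0.095 139 [0.395 0.292] [0.471 0.321] [0.44  0.298]
scene1 0.105 142 [0.383 0.291] [0.479 0.325] [0.445 0.298]
scene1 0.115 169 [0.378 0.289] [0.487 0.327] [0.44  0.298]
scene1 0.125 204 [0.371 0.288] [0.494 0.321] [0.445 0.298]
scene1 0.135 217 [0.37  0.287] [0.495 0.32 ] [0.451 0.3  ]
scene1 0.145 194 [0.382 0.287] [0.485 0.319] [0.447 0.298]
scene1 0.155 135 [0.393 0.296] [0.477 0.317] [0.454 0.299]
scene1 0.165 63 [0.433 0.274] [0.47  0.321] [0.467 0.302]
scene1 0.175 155 [0.408 0.271] [0.471 0.33 ] [0.459 0.284]
scene1 0.185 186 [0.413 0.27 ] [0.471 0.331] [0.46  0.285]
scene1 0.195 178 [0.41 0.27] [0.471 0.334] [0.459 0.283]
```

View pics/c3.png

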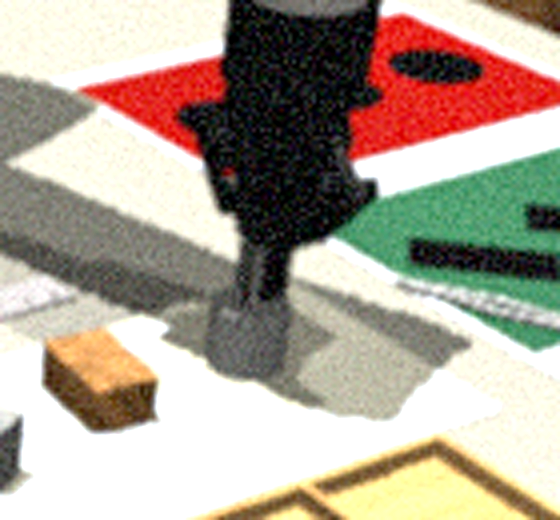

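Run:
```python
from plant import telemetry, optics, bot
from h import *
o=telemetry.get_obs();print(o["ee_pos"],o["gripper_width"],o["qpos"])
for n in("scene","top"):
    f=optics.grab_frame(n);P=cloud(f)
    m=(P[...,2]>.03)&(P[...,2]<.3)&(f["range_z"]>0)&(abs(P[...,0]-.43)<.12)&(abs(P[...,1]-.43)<.1)
    Q=P[m]
    for z in np.arange(.035,.25,.01):
        s=Q[abs(Q[:,2]-z)<.005]
        if len(s)>3: print(n,round(z,3),len(s),s[:,:2].min(0).round(3),s[:,:2].max(0).round(3))
```

```text
[0.43080279 0.43279639 0.12925618] 0.6798410678074692 [6.01911975e-01 2.59680193e-01 1.73292222e+00 8.78059027e-04
 1.14698867e+00 5.92680817e-01]
scene 0.135 26 [0.397 0.423] [0.467 0.443]
scene 0.145 82 [0.387 0.419] [0.473 0.444]
scene 0.155 97 [0.387 0.419] [0.476 0.442]
scene 0.165 97 [0.389 0.419] [0.475 0.443]
scene 0.175 88 [0.376 0.417] [0.478 0.444]
scene 0.185 185 [0.371 0.416] [0.494 0.445]
scene 0.195 189 [0.368 0.412] [0.495 0.446]
scene 0.205 257 [0.365 0.41 ] [0.497 0.449]
scene 0.215 263 [0.367 0.411] [0.498 0.45 ]
scene 0.225 251 [0.364 0.411] [0.499 0.446]
scene 0.235 331 [0.362 0.41 ] [0.501 0.446]
scene 0.245 220 [0.368 0.413] [0.497 0.441]
top 0.145 41 [0.386 0.42 ] [0.476 0.439]
top 0.155 31 [0.386 0.42 ] [0.476 0.427]
top 0.165 32 [0.385 0.419] [0.476 0.428]
top 0.175 23 [0.38  0.419] [0.483 0.428]
top 0.185 123 [0.368 0.418] [0.495 0.444]
top 0.195 123 [0.367 0.415] [0.494 0.44 ]
top 0.205 110 [0.376 0.413] [0.495 0.436]
top 0.215 56 [0.4   0.413] [0.497 0.429]
top 0.225 85 [0.405 0.41 ] [0.498 0.444]
top 0.235 130 [0.407 0.41 ] [0.499 0.444]
top 0.245 140 [0.463 0.419] [0.498 0.443]
```

The gripper is well placed in xy, but the camera puts the fingertips about at the reported TCP height, not 22 mm below it. The z reading is therefore about 24 mm low, and the fingers closed just above the weight. I'll correct z by that amount and watch the wrist force.

move_arm --pt "0 -0.1 -4.2 -2 0" --pt "0 -0.1 -4.2 -2 0" --pt "0 0 -4.2 -1 0" --pt "0 0 0 0 0" --pt "0 0 0 -3 0" --force 60

```text
t: 3.4
ee_pos: [0.4323, 0.3028, 0.0519]
tcp_rot: [2.217, 2.221, 0.012]
wrist_force: [1.0, 0.3, 0.2]
gripper_width: 1.003
finger_force: 0.0
```

move_arm --pt "0 0 0 -1.5 0" --pt "0 0 0 -1 0" --pt "0 0 0 -0.5 0" --pt "0 0 0 0 0"

```text
t: 3.8
ee_pos: [0.4288, 0.3033, 0.0184]
tcp_rot: [-2.215, -2.227, 0.001]
wrist_force: [-1.1, 0.5, 0.7]
gripper_width: 0.999
finger_force: 0.0
```

move_arm --pt "0 0 0.3 -0.8 0" --pt "0.4 0 0 0 0" --pt "1 0 0 0 0" --pt "1 0 0 0 0" --pt "1 0 0 0 0" --force 60

```text
t: 4.3
ee_pos: [0.4292, 0.3065, 0.0115]
tcp_rot: [-2.216, -2.227, -0.001]
wrist_force: [-2.3, 0.4, 4.0]
gripper_width: 0.493
finger_force: 61.6
```

move_arm --pt "1 0 0 2 0" --pt "1 0 0 3 0" --pt "1 3.5 -0.4 0 0" --pt "1 4 -0.5 0 0" --pt "1 4 -0.5 0 0"

```text
t: 4.8
ee_pos: [0.5444, 0.2918, 0.0602]
tcp_rot: [-2.215, -2.227, 0.002]
wrist_force: [-0.1, -0.7, -4.3]
gripper_width: 0.494
finger_force: 62.6
```

move_arm --pt "1 4 -0.5 0 0" --pt "1 3.4 -0.2 0 0" --pt "1 0 0 0 0" --pt "1 0 0 0 0"

```text
t: 5.2
ee_pos: [0.6174, 0.2846, 0.0593]
tcp_rot: [-2.216, -2.225, 0.003]
wrist_force: [-0.5, 0.2, -4.3]
gripper_width: 0.489
finger_force: 63.0
```

move_arm --pt "1 0 0 -2.5 0" --pt "1 0 0 -1.3 0" --pt "1 0 0 -0.4 0" --pt "1 0 0 -0.2 0" --pt "1 0 0 0 0"

```text
t: 5.7
ee_pos: [0.6181, 0.2854, 0.0172]
tcp_rot: [2.215, 2.227, 0.001]
wrist_force: [0.3, 0.9, -4.3]
gripper_width: 0.493
finger_force: 63.0
```

move_arm --pt "1 0 0 -0.2 0" --pt "1 0 0 0 0"

```text
t: 5.9
ee_pos: [0.6188, 0.2854, 0.0157]
tcp_rot: [2.215, 2.227, 0.003]
wrist_force: [-0.1, 0.4, -2.4]
gripper_width: 0.49
finger_force: 63.1
```

move_arm --pt "0.3 0 0 0 0" --pt "0.3 0 0 0 0" --pt "0.3 0 0 3 0" --pt "0.3 0 0 4 0" --pt "0 -2.5 -4.2 2 0"

```text
t: 6.4
ee_pos: [0.5989, 0.2482, 0.1097]
tcp_rot: [2.208, 2.227, 0.016]
wrist_force: [0.4, -1.9, 1.6]
gripper_width: 0.849
finger_force: 0.0
```

move_arm --pt "0 -1.6 -4.6 0 0" --pt "0 -1.6 -4.6 0 0" --pt "0 -1.6 -4.6 0 0" --pt "0 -1.6 -4.6 0 0" --pt "0 -1.6 -4.6 0 0"

```text
t: 6.9
ee_pos: [0.5142, 0.0137, 0.1049]
tcp_rot: [2.214, 2.226, 0.002]
wrist_force: [1.0, 0.4, -0.4]
gripper_width: 1.001
finger_force: 0.0
```

move_arm --pt "0 -1.6 -4.6 0 0" --pt "0 -1.6 -4.6 0 0" --pt "0 -1.6 -4.6 0 0" --pt "0 -1.6 -4.6 0 0" --pt "0 -1.6 -4.4 0 0"

```text
t: 7.4
ee_pos: [0.4341, -0.2149, 0.105]
tcp_rot: [2.214, 2.225, 0.0]
wrist_force: [0.6, 0.3, 0.6]
gripper_width: 1.001
finger_force: 0.0
```

move_arm --pt "0 0 0 -2.5 0" --pt "0 0 0 -2.5 0" --pt "0 0 0 0 0" --pt "0 0 0 0 0"

```text
t: 7.8
ee_pos: [0.4347, -0.2127, 0.0544]
tcp_rot: [2.215, 2.227, 0.0]
wrist_force: [0.4, 0.6, 0.7]
gripper_width: 1.003
finger_force: 0.0
```

move_arm --pt "0 -0.5 -0.3 -2.5 0" --pt "0 0 0 -1.8 0" --pt "0 0 0 0 0" --pt "0.4 0 0 0 0" --pt "1 0 0 0 0" --force 60

```text
t: 8.3
ee_pos: [0.4307, -0.2163, 0.0126]
tcp_rot: [2.213, 2.225, 0.0]
wrist_force: [-0.2, -0.3, -0.9]
gripper_width: 0.696
finger_force: 0.0
```

move_arm --pt "1 0 0 0 0" --pt "1 0 0 0 0" --pt "1 0 0 0 0"

```text
t: 8.6
ee_pos: [0.4303, -0.2163, 0.0126]
tcp_rot: [2.214, 2.226, -0.0]
wrist_force: [-2.6, 2.1, 8.9]
gripper_width: 0.493
finger_force: 60.3
```

move_arm --pt "1 0 0 3 0" --pt "1 0 0 4 0" --pt "1 2 4 1 0" --pt "1 2 4.2 0 0" --pt "1 2 4.2 0 0"

```text
t: 9.1
ee_pos: [0.4899, -0.0903, 0.0917]
tcp_rot: [2.216, 2.225, 0.001]
wrist_force: [0.6, 0.0, -3.9]
gripper_width: 0.494
finger_force: 63.2
```

move_arm --pt "1 2 4.2 0 0" --pt "1 2 4.2 0 0" --pt "1 2 4.2 0 0" --pt "1 2 4.2 0 0" --pt "1 2 4.2 0 0"

```text
t: 9.6
ee_pos: [0.5893, 0.1205, 0.0905]
tcp_rot: [-2.215, -2.227, 0.001]
wrist_force: [0.2, -1.9, -3.1]
gripper_width: 0.494
finger_force: 63.2
```

move_arm --pt "1 2 4.2 0 0" --pt "1 0.8 3.2 0 0" --pt "1 0 0 0 0" --pt "1 0 0 0 0"

```text
t: 10.0
ee_pos: [0.6166, 0.1931, 0.0901]
tcp_rot: [-2.213, -2.229, 0.002]
wrist_force: [-0.4, -0.2, -3.7]
gripper_width: 0.494
finger_force: 63.2
```

move_arm --pt "1 0 0 -3 0" --pt "1 0 0 -2.5 0" --pt "1 0 0 -1.2 0" --pt "1 0 0 -0.6 0" --pt "1 0 0 0 0"

```text
t: 10.5
ee_pos: [0.6175, 0.1919, 0.0181]
tcp_rot: [2.217, 2.226, -0.0]
wrist_force: [0.1, -0.1, -4.4]
gripper_width: 0.495
finger_force: 63.2
```

move_arm --pt "1 0 0 -0.2 0" --pt "1 0 0 0 0"

```text
t: 10.7
ee_pos: [0.6183, 0.1924, 0.0167]
tcp_rot: [2.215, 2.226, 0.003]
wrist_force: [0.1, -0.2, -3.6]
gripper_width: 0.493
finger_force: 63.3
```

move_arm --pt "1 0 0 -0.05 0" --pt "0.3 0 0 0 0" --pt "0.3 0 0 0 0" --pt "0.3 0 0 3 0" --pt "0.3 0 0 4 0"

```text
t: 11.2
ee_pos: [0.6155, 0.1922, 0.0836]
tcp_rot: [-2.213, -2.225, 0.006]
wrist_force: [0.4, 1.1, 0.0]
gripper_width: 0.697
finger_force: 0.0
```

move_arm --pt "0 -2.2 -1.1 0 -8.2" --pt "0 -2.2 -1.1 0 -8.2" --pt "0 -2.2 -1.1 0 -8.2" --pt "0 -2.2 -1.1 0 -8.2" --pt "0 -2.2 -1.1 0 -8.2"

```text
t: 11.7
ee_pos: [0.5068, 0.1372, 0.0856]
tcp_rot: [2.859, 1.302, 0.002]
wrist_force: [2.0, -0.3, -0.4]
gripper_width: 1.001
finger_force: 0.0
```

move_arm --pt "0 -2.2 -1.1 0 -8.2" --pt "0 -2.2 -1.1 0 -8.2" --pt "0 -2.2 -0.9 0 -7.6" --pt "0 0 0 -2 0" --pt "0 0 0 0 0"

```text
t: 12.2
ee_pos: [0.4396, 0.1063, 0.0639]
tcp_rot: [-3.065, -0.687, 0.005]
wrist_force: [0.8, -0.9, -0.4]
gripper_width: 0.999
finger_force: 0.0
```

Run:
```python
from plant import telemetry, optics, bot
from h import *
o=telemetry.get_obs();r=R.from_rotvec(o["tcp_rot"]).as_matrix();print(o["ee_pos"],"yaw",np.degrees(np.arctan2(r[1,1],r[0,1])))
f=optics.grab_frame("top");cv2.imwrite("pics/t2.png",f["img"][:,:,::-1]); blobs(f,.025,.07)
```

```text
[0.43960425 0.10634978 0.06393576] yaw -64.7163383318909
px [581. 161.] n 2219 ztop 68.3 xy (678.0, -550.9) size (255, 41) long-axis deg 69.6 mean [ 671.5 -563.1] rgb [21. 20. 20.]
px [  3. 180.] n 186 ztop 55.4 xy (620.6, 629.2) size (44, 9) long-axis deg 3.0 mean [621.9 628.4] rgb [27. 24. 22.]
px [166. 182.] n 404 ztop 45.5 xy (618.9, 288.5) size (42, 43) long-axis deg 137.8 mean [618.4 288.3] rgb [89. 87. 84.]
px [213. 183.] n 389 ztop 46.0 xy (618.1, 192.7) size (43, 42) long-axis deg 45.5 mean [617.9 192.5] rgb [94. 92. 89.]
px [488. 240.] n 219 ztop 51.4 xy (510.6, -372.2) size (15, 16) long-axis deg 162.3 mean [ 510.5 -371.8] rgb [83. 38. 13.]
px [353. 264.] n 418 ztop 41.8 xy (458.7, -96.9) size (60, 28) long-axis deg 8.6 mean [458.7 -96.8] rgb [106. 107. 111.]
px [586. 291.] n 749 ztop 65.2 xy (408.1, -567.5) size (155, 39) long-axis deg 4.3 mean [ 407.3 -566.7] rgb [3. 3. 3.]
px [457. 264.] n 228 ztop 52.2 xy (462.0, -308.0) size (14, 16) long-axis deg 91.0 mean [ 461.7 -307.6] rgb [60. 59. 58.]
px [306. 277.] n 289 ztop 60.0 xy (431.1, -2.6) size (34, 36) long-axis deg 91.3 mean [430.6  -2.3] rgb [23. 21. 21.]
px [494. 277.] n 217 ztop 51.5 xy (437.1, -384.4) size (14, 15) long-axis deg 167.3 mean [ 436.8 -384. ] rgb [85. 38. 12.]
px [302. 465.] n 627 ztop 65.3 xy (54.1, 1.9) size (35, 117) long-axis deg 90.8 mean [59.4  2.3] rgb [6. 7. 9.]
```

move_arm --pt "0 0.2 0 -2.5 0" --pt "0 0 0 -2 0" --pt "0 0 0 -0.7 0" --pt "0.4 0 0 0 0" --pt "1 0 0 0 0" --force 60

```text
t: 12.75
ee_pos: [0.4444, 0.1065, 0.0142]
tcp_rot: [3.065, 0.688, 0.002]
wrist_force: [0.1, 0.1, 0.0]
gripper_width: 0.687
finger_force: 0.0
```

move_arm --pt "1 0 0 0 0" --pt "1 0 0 0 0" --pt "1 0 0 0 0" --pt "1 0 0 0 0"

```text
t: 13.15
ee_pos: [0.4443, 0.1067, 0.0144]
tcp_rot: [-3.065, -0.688, -0.003]
wrist_force: [-1.2, 1.7, 6.4]
gripper_width: 0.312
finger_force: 60.8
```

move_arm --pt "1 0 0 3 0" --pt "1 0 0 4 0" --pt "1 2.4 -3.5 1.5 -4" --pt "1 2.4 -3.5 0 -4" --pt "1 2.4 -3.5 0 -4"

```text
t: 13.65
ee_pos: [0.5158, 0.0004, 0.0987]
tcp_rot: [3.121, 0.361, 0.001]
wrist_force: [0.3, 0.5, -4.2]
gripper_width: 0.312
finger_force: 61.3
```

move_arm --pt "1 2.4 -3.5 0 -4" --pt "1 2.4 -3.5 0 -4" --pt "1 2.4 -4 0 -4" --pt "1 2.4 -4 0 -3" --pt "1 2.1 -4.5 0 0"

```text
t: 14.15
ee_pos: [0.6323, -0.1944, 0.0969]
tcp_rot: [-3.14, 0.047, 0.003]
wrist_force: [1.0, -1.0, -4.8]
gripper_width: 0.313
finger_force: 61.2
```

move_arm --pt "1 0 0 0 0" --pt "1 0 0 -2 0" --pt "1 0 0 -2 0" --pt "1 0 0 0 0"

```text
t: 14.55
ee_pos: [0.6288, -0.1918, 0.0534]
tcp_rot: [-3.137, 0.047, 0.014]
wrist_force: [-0.9, 0.1, -5.8]
gripper_width: 0.313
finger_force: 61.4
```

move_arm --pt "1 0.3 0 -2 0" --pt "1 0 0 -1 0" --pt "1 0 0 -0.4 0" --pt "1 0 0 0 0" --pt "1 0 0 0 0"

```text
t: 15.05
ee_pos: [0.6358, -0.1937, 0.0251]
tcp_rot: [3.141, -0.047, 0.002]
wrist_force: [0.5, 0.0, -4.2]
gripper_width: 0.311
finger_force: 61.5
```

move_arm --pt "1 0 0 -0.4 0" --pt "1 0 0 -0.2 0" --pt "1 0 0 0 0"

```text
t: 15.35
ee_pos: [0.6356, -0.1937, 0.0185]
tcp_rot: [3.141, -0.047, 0.001]
wrist_force: [-0.2, -0.4, -3.1]
gripper_width: 0.315
finger_force: 61.6
```

move_arm --pt "0.5 0 0 0 0" --pt "0.5 0 0 0 0" --pt "0.5 0 0 3 0" --pt "0.5 0 0 4 0" --pt "0.3 -3.5 1.9 0 5"

```text
t: 15.85
ee_pos: [0.6076, -0.1788, 0.0971]
tcp_rot: [3.131, 0.092, 0.025]
wrist_force: [-0.1, -0.2, 1.9]
gripper_width: 0.654
finger_force: 0.0
```

move_arm --pt "0 -3.5 1.9 0 5.3" --pt "0 -3.5 1.9 0 0" --pt "0 -3.5 1.9 0 0" --pt "0 -3.6 1.9 0 0" --pt "0 0 0 0 0"

```text
t: 16.35
ee_pos: [0.4546, -0.0957, 0.0866]
tcp_rot: [-3.13, -0.237, 0.007]
wrist_force: [0.2, -0.0, -0.3]
gripper_width: 0.998
finger_force: 0.0
```

move_arm --pt "0 0 0 -2 0" --pt "0 0 0 0 0" --pt "0 0 0 0 0"

```text
t: 16.65
ee_pos: [0.4601, -0.099, 0.0688]
tcp_rot: [3.132, 0.235, 0.001]
wrist_force: [0.1, 0.1, 0.2]
gripper_width: 1.0
finger_force: 0.0
```

move_arm --pt "0 0 0 -2.5 0" --pt "0 0 0 -2 0" --pt "0 0 0 -1 0" --pt "0.4 0 0 0 0" --pt "1 0 0 0 0" --force 60

```text
t: 17.15
ee_pos: [0.4603, -0.099, 0.0141]
tcp_rot: [3.132, 0.235, 0.002]
wrist_force: [0.0, -0.0, 0.6]
gripper_width: 0.689
finger_force: 0.0
```

move_arm --pt "1 0 0 0 0" --pt "1 0 0 0 0" --pt "1 0 0 0 0" --pt "1 0 0 0 0"

```text
t: 17.55
ee_pos: [0.4603, -0.0989, 0.0144]
tcp_rot: [3.132, 0.235, 0.003]
wrist_force: [-1.3, 1.1, 6.8]
gripper_width: 0.314
finger_force: 60.6
```

move_arm --pt "1 0 0 3 0" --pt "1 0 0 4 0" --pt "1 3.3 -3.6 1 -5" --pt "1 3.5 -3.6 0 -5" --pt "1 3.5 -3.6 0 0"

```text
t: 18.05
ee_pos: [0.5627, -0.2071, 0.0934]
tcp_rot: [3.141, -0.04, 0.0]
wrist_force: [0.0, 0.1, -4.7]
gripper_width: 0.314
finger_force: 61.3
```

move_arm --pt "1 3.5 -3.6 0 0" --pt "1 3.5 -3.5 0 0" --pt "1 0 0 0 0" --pt "1 0 0 -2 0" --pt "1 0 0 0 0"

```text
t: 18.55
ee_pos: [0.6289, -0.2753, 0.0683]
tcp_rot: [-3.136, 0.039, 0.012]
wrist_force: [-0.0, 0.1, -5.9]
gripper_width: 0.317
finger_force: 61.3
```

move_arm --pt "1 0 0 -2 0" --pt "1 0 0 0 0" --pt "1 0 0 0 0"

```text
t: 18.85
ee_pos: [0.6311, -0.2763, 0.0528]
tcp_rot: [-3.14, 0.038, 0.003]
wrist_force: [-0.4, -0.1, -4.8]
gripper_width: 0.316
finger_force: 61.3
```

Target z is about 0.0184.

move_arm --pt "1 0.1 0 -2 0" --pt "1 0 0 -0.9 0" --pt "1 0 0 -0.3 0" --pt "1 0 0 0 0" --pt "1 0 0 0 0"

```text
t: 19.35
ee_pos: [0.6332, -0.2772, 0.0215]
tcp_rot: [3.141, -0.038, 0.001]
wrist_force: [0.6, -0.2, -4.9]
gripper_width: 0.316
finger_force: 61.4
```

move_arm --pt "1 0 0 -0.3 0" --pt "1 0 0 0 0" --pt "1 0 0 0 0"

```text
t: 19.65
ee_pos: [0.6331, -0.2773, 0.0185]
tcp_rot: [3.141, -0.039, 0.001]
wrist_force: [0.8, 0.8, -4.6]
gripper_width: 0.315
finger_force: 61.4
```

move_arm --pt "1 0 0 -0.1 0" --pt "0.5 0 0 0 0" --pt "0.5 0 0 0 0" --pt "0.5 0 0 3 0" --pt "0.5 0 0 4 0"

```text
t: 20.15
ee_pos: [0.6315, -0.2763, 0.0856]
tcp_rot: [-3.139, 0.039, 0.006]
wrist_force: [-0.0, -0.2, 0.9]
gripper_width: 0.504
finger_force: 0.0
```

move_arm --pt "0 -1.6 -0.3 0.5 8.3" --pt "0 -1.6 -0.3 0 8.3" --pt "0 -1.6 -0.3 0 8.3" --pt "0 -1.6 -0.3 0 8.3" --pt "0 -1.6 -0.3 0 8.3"

```text
t: 20.65
ee_pos: [0.5528, -0.2926, 0.093]
tcp_rot: [2.947, 1.085, 0.001]
wrist_force: [0.7, -0.7, 0.5]
gripper_width: 1.008
finger_force: 0.0
```

move_arm --pt "0 -1.6 -0.3 0 8.3" --pt "0 -1.6 -0.3 0 8.3" --pt "0 -1.6 -0.3 0 8.3" --pt "0 -1.6 -0.3 0 8.3" --pt "0 -1.6 -0.3 0 8.3"

```text
t: 21.15
ee_pos: [0.4728, -0.3077, 0.093]
tcp_rot: [2.371, 2.059, 0.0]
wrist_force: [0.9, -1.0, -0.3]
gripper_width: 0.996
finger_force: 0.0
```

move_arm --pt "0 -1.1 -0.2 0 8.3" --pt "0 0 0 0 0" --pt "0 0 0 0 0"

```text
t: 21.45
ee_pos: [0.4625, -0.3095, 0.0928]
tcp_rot: [2.226, 2.215, 0.0]
wrist_force: [0.4, 0.6, -0.5]
gripper_width: 1.002
finger_force: 0.0
```

Run:
```python
from plant import telemetry, optics, bot
from h import *
o=telemetry.get_obs();r=R.from_rotvec(o["tcp_rot"]).as_matrix();print(o["ee_pos"],"yaw",np.degrees(np.arctan2(r[1,1],r[0,1])))
f=optics.grab_frame("top");cv2.imwrite("pics/t3.png",cv2.convertScaleAbs(f["img"][:,:,::-1],alpha=1.8)); blobs(f,.025,.07)
```

```text
[ 0.46246407 -0.30950036  0.09283243] yaw -0.29408286190818944
px [582. 161.] n 2213 ztop 68.2 xy (676.0, -549.9) size (254, 42) long-axis deg 67.5 mean [ 671.6 -562.9] rgb [24. 23. 23.]
px [401. 179.] n 444 ztop 45.6 xy (633.5, -192.0) size (29, 61) long-axis deg 177.7 mean [ 632.6 -191.6] rgb [110. 110. 108.]
px [442. 180.] n 464 ztop 45.9 xy (632.2, -275.2) size (60, 29) long-axis deg 0.4 mean [ 631.  -275.3] rgb [106. 106. 104.]
px [  3. 180.] n 187 ztop 56.3 xy (621.9, 629.2) size (36, 8) long-axis deg 1.0 mean [621.3 628. ] rgb [31. 28. 25.]
px [166. 182.] n 405 ztop 45.8 xy (618.6, 288.3) size (43, 43) long-axis deg 103.6 mean [618.4 288.2] rgb [100.  97.  94.]
px [213. 183.] n 392 ztop 46.0 xy (618.2, 192.8) size (43, 42) long-axis deg 46.2 mean [617.9 192.5] rgb [105. 102. 100.]
px [586. 291.] n 746 ztop 65.1 xy (408.2, -566.8) size (155, 39) long-axis deg 4.1 mean [ 406.8 -566.5] rgb [3. 3. 3.]
px [202. 279.] n 556 ztop 32.1 xy (422.1, 209.7) size (41, 60) long-axis deg 173.6 mean [422.1 209.5] rgb [105.  70.  40.]
px [306. 277.] n 286 ztop 59.9 xy (431.1, -2.6) size (34, 36) long-axis deg 90.8 mean [430.7  -2.3] rgb [25. 24. 24.]
px [287. 463.] n 240 ztop 63.9 xy (60.8, 30.3) size (6, 48) long-axis deg 115.5 mean [61.4 29.2] rgb [6. 8. 9.]
```

View pics/t3.png

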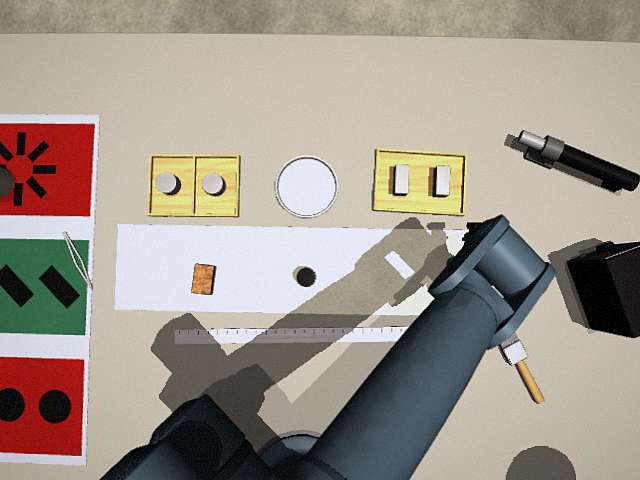

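All four weights stand in their trays: rounds at (167,183) and (213,184), bars at (401,179) and (442,180). The jar and cork haven't moved. Next is the nozzle.

move_arm --pt "0 0 0 -2.5 0" --pt "0 0 0 -2.5 0" --pt "0 0 0 -2 0" --pt "0 0 0 -1.2 0" --pt "0 0 0 0 0" --force 40

```text
t: 22.0
ee_pos: [0.4614, -0.3081, 0.0086]
tcp_rot: [-2.222, -2.217, -0.0]
wrist_force: [-0.5, -0.3, 0.3]
gripper_width: 0.997
finger_force: 0.0
```

move_arm --pt "0.3 0 0 -0.4 0" --pt "0.6 0 0 0 0" --pt "1 0 0 0 0" --pt "1 0 0 0 0" --pt "1 0 0 0 0"

```text
t: 22.5
ee_pos: [0.4625, -0.3097, 0.0073]
tcp_rot: [2.222, 2.218, -0.0]
wrist_force: [-0.6, 0.8, 5.2]
gripper_width: 0.385
finger_force: 39.9
```

move_arm --pt "1 0 0 0 0" --pt "1 0 0 0 0"

```text
t: 22.7
ee_pos: [0.4625, -0.3097, 0.0073]
tcp_rot: [2.222, 2.218, -0.0]
wrist_force: [-0.3, 0.5, 5.5]
gripper_width: 0.379
finger_force: 40.0
```

move_arm --pt "1 0 0 3 0" --pt "1 0 0 4 0" --pt "1 2 3.9 1 0" --pt "1 2 3.9 0 0" --pt "1 2 3.9 0 0"

```text
t: 23.2
ee_pos: [0.5225, -0.1911, 0.0868]
tcp_rot: [2.224, 2.217, 0.001]
wrist_force: [0.4, -0.1, -1.4]
gripper_width: 0.384
finger_force: 40.2
```

move_arm --pt "1 2 3.9 0 0" --pt "1 2 3.9 0 0" --pt "1 2 3.9 0 0" --pt "1 2 3.9 0 0" --pt "1 1.6 3.9 0 0"

```text
t: 23.7
ee_pos: [0.6184, 0.0047, 0.0858]
tcp_rot: [-2.223, -2.219, 0.0]
wrist_force: [0.5, 0.5, -1.5]
gripper_width: 0.384
finger_force: 40.2
```

move_arm --pt "1 0 0 0 0" --pt "1 0 0 0 0" --pt "1 0 0 -2 0" --pt "1 0 0 -2 0" --pt "1 0 0 0 0"

```text
t: 24.2
ee_pos: [0.6148, 0.0021, 0.0428]
tcp_rot: [-2.221, -2.213, 0.007]
wrist_force: [-1.3, 0.1, -0.9]
gripper_width: 0.383
finger_force: 40.2
```

move_arm --pt "1 0.2 0 -2 0" --pt "1 0 0 -0.8 0" --pt "1 0 0 -0.3 0" --pt "1 0 0 0 0" --pt "1 0 0 0 0"

```text
t: 24.7
ee_pos: [0.6204, 0.0027, 0.0161]
tcp_rot: [2.223, 2.219, 0.001]
wrist_force: [0.4, 0.6, -1.5]
gripper_width: 0.379
finger_force: 40.2
```

move_arm --pt "1 0 0 -0.3 0" --pt "1 0 0 -0.15 0" --pt "1 0 0 0 0" --pt "1 0 0 0 0"

```text
t: 25.1
ee_pos: [0.6203, 0.0029, 0.0113]
tcp_rot: [2.223, 2.219, 0.001]
wrist_force: [-0.9, 0.3, 3.5]
gripper_width: 0.379
finger_force: 40.5
```

move_arm --pt "0.4 0 0 0 0" --pt "0.4 0 0 0 0" --pt "0.4 0 0 2 0" --pt "0.4 0 0 4 0" --pt "0.4 0 0 4 0"

```text
t: 25.6
ee_pos: [0.619, 0.003, 0.1107]
tcp_rot: [-2.222, -2.218, 0.002]
wrist_force: [0.8, -0.3, -0.5]
gripper_width: 0.601
finger_force: 0.0
```

move_arm --pt "0 -4 0 4 0" --pt "0 -4 0 2 0" --pt "0 -4 0 0 0" --pt "0 -4 0 0 0" --pt "0 0 0 0 0"

```text
t: 26.1
ee_pos: [0.4596, 0.0039, 0.1641]
tcp_rot: [-2.221, -2.217, 0.004]
wrist_force: [0.5, 0.2, -0.8]
gripper_width: 0.996
finger_force: 0.0
```

Run:
```python
from plant import telemetry, optics, bot
from h import *
f=optics.grab_frame("top"); blobs(f,.025,.07)
g=optics.grab_frame("scene");cv2.imwrite("pics/s4.png",cv2.convertScaleAbs(g["img"][:,:,::-1],alpha=1.8));
```

```text
px [581. 161.] n 2225 ztop 68.2 xy (677.2, -550.4) size (254, 40) long-axis deg 68.5 mean [ 671.7 -562.8] rgb [21. 21. 20.]
px [401. 179.] n 450 ztop 45.7 xy (633.0, -191.9) size (28, 60) long-axis deg 178.3 mean [ 632.7 -191.5] rgb [99. 99. 97.]
px [442. 180.] n 462 ztop 45.9 xy (632.2, -275.1) size (61, 29) long-axis deg 0.2 mean [ 631.2 -275.4] rgb [97. 97. 95.]
px [  3. 180.] n 189 ztop 56.3 xy (620.5, 628.8) size (40, 9) long-axis deg 3.2 mean [620.6 628.4] rgb [28. 25. 22.]
px [166. 182.] n 402 ztop 45.8 xy (618.9, 288.7) size (44, 43) long-axis deg 35.0 mean [618.3 288.2] rgb [91. 89. 86.]
px [213. 183.] n 396 ztop 45.9 xy (618.2, 192.7) size (43, 42) long-axis deg 47.3 mean [617.8 192.4] rgb [95. 93. 90.]
px [306. 184.] n 222 ztop 55.6 xy (619.3, 2.1) size (14, 14) long-axis deg 178.4 mean [619.5   2.5] rgb [67. 66. 65.]
px [488. 240.] n 222 ztop 51.5 xy (510.9, -372.5) size (15, 16) long-axis deg 122.7 mean [ 510.7 -372.1] rgb [84. 38. 14.]
px [586. 291.] n 765 ztop 64.8 xy (407.9, -567.2) size (156, 39) long-axis deg 4.7 mean [ 406.8 -567.1] rgb [3. 3. 3.]
px [202. 279.] n 560 ztop 31.8 xy (422.0, 209.7) size (41, 60) long-axis deg 173.9 mean [422.1 209.4] rgb [96. 64. 36.]
px [494. 277.] n 219 ztop 51.7 xy (437.2, -384.6) size (14, 16) long-axis deg 91.3 mean [ 436.8 -384. ] rgb [85. 38. 12.]
px [305. 464.] n 563 ztop 65.3 xy (56.6, -4.2) size (108, 28) long-axis deg 84.9 mean [60.3 -4.8] rgb [ 6.  8. 10.]
```

View pics/s4.png

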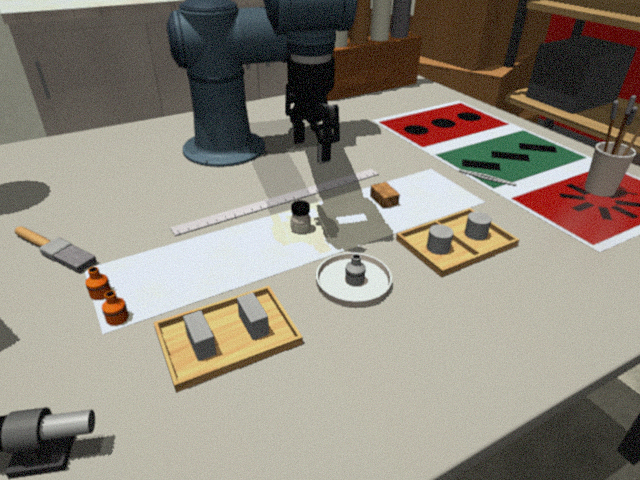

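The scene view shows every piece upright in its tray: rounds at (440,238) and (478,224), bars at (200,334) and (253,314), nozzle at (355,270). The jar (300,217) and cork (385,194) haven't moved, and the gripper is clear.

```bash
python3 -c "
from plant import bot
print(bot.hand_in())"
```

```text
the job is handed in; nothing more can be done
None
```

The job is handed in: all five steel pieces stand upright and released in their trays and the jar and cork block weren't moved, though the hand-in returned no verdict.

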